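# Snap the drain cover shut

### The job

Press the cover of the cream-coloured pool drain fully home: go around its rim and push down one section after another, until all six have clicked shut, flush with the centre grille. Only press it with the fingertips, without excessive force: do not lift, tip or shove the drain, and leave the other things on the counter where they are.

Things in the scene. Friction and masses are not known exactly. Their poses are not given: they have to be found in the camera images.
- drain: the cream-coloured swimming-pool drain, loose on the counter, 1.6 to 2.2 kg: a round sump 184 mm across, with a 52 mm pipe socket 38 mm up that sticks out to 120 mm from the middle on its +x side. Origin: centre of its underside; z up. Section i of its cover's rim is centred i x 60 degrees anticlockwise (from above) from its x axis
- cover_centre (a point): centre of the top of the cover's fixed centre grille (86 mm across), 95 mm above the drain's origin. Around the grille lies the rim of six 60-degree snap sections (radii 46 to 92 mm, narrow slots between them); the top of a shut section is level with this point
- press0 (a point): middle of the top face of section 0 (69 mm from the drain's axis; moves with the section): 103 mm above the counter when it stands proud, 95 mm when shut. The face is 46 mm wide radially and about 66 mm long around the rim
- section0 (a joint): how far section 0 is pressed down, m: 0 = standing 8 mm proud (an orange band shows below its edge), 0.008 (or slightly more) = clicked shut, flush with the centre grille. It resists with up to about 10 N (plus 30 N per m/s), snaps down by itself past 0.005 and then stays down; let go before that, it springs back up
- press1 (a point): middle of the top face of section 1 (69 mm from the drain's axis; moves with the section): 103 mm above the counter when it stands proud, 95 mm when shut. The face is 46 mm wide radially and about 66 mm long around the rim
- section1 (a joint): how far section 1 is pressed down, m: 0 = standing 8 mm proud (an orange band shows below its edge), 0.008 (or slightly more) = clicked shut, flush with the centre grille. It resists with up to about 10 N (plus 30 N per m/s), snaps down by itself past 0.005 and then stays down; let go before that, it springs back up
- press2 (a point): middle of the top face of section 2 (69 mm from the drain's axis; moves with the section): 103 mm above the counter when it stands proud, 95 mm when shut. The face is 46 mm wide radially and about 66 mm long around the rim
- section2 (a joint): how far section 2 is pressed down, m: 0 = standing 8 mm proud (an orange band shows below its edge), 0.008 (or slightly more) = clicked shut, flush with the centre grille. It resists with up to about 10 N (plus 30 N per m/s), snaps down by itself past 0.005 and then stays down; let go before that, it springs back up
- press3 (a point): middle of the top face of section 3 (69 mm from the drain's axis; moves with the section): 103 mm above the counter when it stands proud, 95 mm when shut. The face is 46 mm wide radially and about 66 mm long around the rim
- section3 (a joint): how far section 3 is pressed down, m: 0 = standing 8 mm proud (an orange band shows below its edge), 0.008 (or slightly more) = clicked shut, flush with the centre grille. It resists with up to about 10 N (plus 30 N per m/s), snaps down by itself past 0.005 and then stays down; let go before that, it springs back up
- press4 (a point): middle of the top face of section 4 (69 mm from the drain's axis; moves with the section): 103 mm above the counter when it stands proud, 95 mm when shut. The face is 46 mm wide radially and about 66 mm long around the rim
- section4 (a joint): how far section 4 is pressed down, m: 0 = standing 8 mm proud (an orange band shows below its edge), 0.008 (or slightly more) = clicked shut, flush with the centre grille. It resists with up to about 10 N (plus 30 N per m/s), snaps down by itself past 0.005 and then stays down; let go before that, it springs back up
- press5 (a point): middle of the top face of section 5 (69 mm from the drain's axis; moves with the section): 103 mm above the counter when it stands proud, 95 mm when shut. The face is 46 mm wide radially and about 66 mm long around the rim
- section5 (a joint): how far section 5 is pressed down, m: 0 = standing 8 mm proud (an orange band shows below its edge), 0.008 (or slightly more) = clicked shut, flush with the centre grille. It resists with up to about 10 N (plus 30 N per m/s), snaps down by itself past 0.005 and then stays down; let go before that, it springs back up
- plug: small white threaded plug with a square head, 52 mm across, 42 mm high, standing close to the drain; origin under its centre. Not to be disturbed
- nozzle: small white flanged nozzle, 60 mm across, 45 mm high, standing close to the drain; origin under its centre. Not to be disturbed
- grey_drain: a dark grey drain of the same form and size, its cover already shut; origin under its centre. Not to be disturbed
- primer: can with a blue label, 68 mm across, 150 mm high; origin under its centre. Not to be disturbed
- elbow: white pipe elbow, 91 mm high, standing on one end, the other end sticking out 73 mm to its +x; origin under its standing leg. Not to be disturbed
- screwdriver: screwdriver lying flat along its x axis. Not to be disturbed
- spare_grille: flat white grille disc, 90 mm across, 8 mm thick, lying flat; origin under its centre. Not to be disturbed

How it is judged:
By the outcome, as a careful person would: the job done as asked, in the order asked, and still so for the second after the job is handed in, with the robot touching nothing.
It also fails if it takes over 48 s, if anything falls off the work surface, if the arm or the gripper's body presses on something with over 40 N, if the wrist force passes 120 N, or if a joint passes its speed limit or range.

### The arm

A 6-joint arm with a two-finger parallel gripper is mounted at the origin on the work surface. World frame = base frame: x ahead of the robot, y to its left, z up, the work surface at z = 0. Lengths are in m, angles in rad, forces in N, time in s.
With the tool pointing down it reaches from about 0.25 to 0.775 m from the base axis. Payload 4 kg.
Tool frame: the origin (TCP) lies midway between the tips of the shut fingers; the grasp point (between the pads) lies 19 mm behind it; z points along the fingers, y is the direction in which the jaws open and shut (so a half turn about z gives the same grasp; the last joint's range is limited). The gripper opens to 85 mm and grips with 20 to 120 N. Pads are 22 mm wide; open, the fingers measure 114 mm over their backs; the gripper's body (76 mm by 85 mm) begins 54 mm behind the grasp point. The pads swing forward as they close: fully open they stand 13 mm farther back than shut.
Start: joints at [-1.283, 0.087, 1.371, -0, 1.684, -0.103], TCP at [0.21, -0.509, 0.208] pointing down, gripper open.
Joint ranges: [-3.1, 3.1], [-0.76, 2.03], [0.27, 2.55], [-1.08, 4.22], [0.17, 2.65], [-2.57, 2.57]. Speed limits (rad/s): [2.79, 2.79, 3.14, 3.14, 3.14, 3.14].

### API

Orientations are given as a 3x3 rotation matrix whose columns are the frame's x, y, z axes.
In Python, from bench import arm gives the robot as it stands.
- The arm moves only by the tool servo_tool, never from a script. Its argument "moves" is a list of rows, each a list of 3 entries, a list of its own where there are three numbers: the opening, from 0 (shut) to 1 (fully open), then the shift along the tool's x, y, z in m, then the turn, a rotation vector about the tool's x, y, z in rad. In form: [[grip, [dx, dy, dz], [wx, wy, wz]], ...]. A call has 1 to 12 rows; each row shifts and turns the commanded pose from where the row before left it, along the tool's axes as they then stand; what a row does not reach is not made up. A row lasts 1/10 s, in which the tool goes at most 50 mm and 8.59 degrees, less where a joint would pass 70% of its speed; a pose out of reach is approached as far as the arm can. A call is refused whole if a number of a shift passes 0.05 or a number of a turn 0.15, either way. A call with a gripper value outside its range is refused whole. The fingers move at their own pace and stop on an object; "force" is the grip in N (left out, the last holds). Time passes only in rows, so rows that do not move let the fingers close. It gives the time, the measured TCP pose, the force and the opening at its end, in the units of the state.
- arm.sense(): the state, without advancing time (a new reading comes with each control period).
- arm.get_image(name): name is "scene" or "top"; returns a dict with "pixels" (420x560x3 uint8, red, green, blue), "fx", "fy", "cx", "cy" (pixels), "xyz" and "attitude" of the camera in the world. Camera axes: x right, y down, z forward; pixel columns grow to the right and rows downward; lengths in m; the calibration is good to about 2 mm. A picture is of the moment at which its call begins. There is no depth.
- arm.close_job(): hands the job in, once; it reports no verdict.
Trained networks look in a picture, given as the dict that the camera call returned (one of the last four; its "shot" number tells which), for a name from the list of things; names that differ only in an ending like _2 or _b are one class to them, and where a whole thing is asked for, a point or a joint stands for the part that bears it (a point fixed in the world has none). Each returns a list of dicts, best first, with "confidence" (0 to 1); they miss things now and then, are a little off and sometimes report something else, mostly with a low value. They report only what shows in the picture. A call takes as long as a camera call.
- arm.find_in(name, picture): "centre" ([x, y, z] in m, in world coordinates, good to about 4 mm: the middle of the surface that is visible of it).
The state is a dict: "time": time; "q": joint angles; "dq": joint speeds; "tau": joint torques, N m; "tool_pos": TCP position; "tool_rot": TCP orientation; "wrist_force": force on the tool from outside, world axes, zero at the start; "ft_torque": the same for the moment, N m; "grip_width": finger opening in m.
Only numpy, scipy, OpenCV 4.12 (cv2) and the standard library are available. Lean on these libraries where they do the work, as an engineer would, in place of code of your own. Each camera call takes 0.05 s, during which the arm holds its last target.

## Working session

There is one attempt and no reset: what is moved stays moved. The work goes in short steps, Python scripts to look and compute and a tool call to move; the robot and the scene stay as the last step left them, time stands still between calls to the robot, and variables do not carry over. Pictures are saved under pics/ and viewed, and the job is handed in when it is done.

Besides the shell and the picture viewer there is one more tool, called after "Call:" as name(argument=value, ...), one argument or row to a line, values as JSON. servo_tool: Moves the arm, as the interface text tells. Its arguments: {"type":"object","properties":{"moves":{"type":"array","items":{"type":"array"}},"force":{"type":"number"}},"required":["moves"]}

```bash
ls; mkdir -p pics
python3 - <<'E'
from bench import arm
import cv2
s=arm.sense()
print({k:s[k] for k in ('time','tool_pos','tool_rot','wrist_force','grip_width')})
for n in('scene','top'):
    p=arm.get_image(n)
    cv2.imwrite(f'pics/{n}0.png',p['pixels'][:,:,::-1])
    print(n,p['fx'],p['fy'],p['cx'],p['cy'],p['xyz'],p['attitude'])
    for t in ('drain','cover_centre','press0','press1','press2','press3','press4','press5','grey_drain','plug','nozzle'):
        print(t,[( [round(float(v),4) for v in r['centre']],round(r['confidence'],2)) for r in arm.find_in(t,p)])
E
```

```text
pics
{'time': 0.0, 'tool_pos': array([ 0.20936014, -0.50800536,  0.20663841]), 'tool_rot': array([[ 9.24597729e-01,  3.80944416e-01, -6.25413131e-04],
       [ 3.80944866e-01, -9.24595390e-01,  2.09145179e-03],
       [ 2.18472782e-04, -2.17199950e-03, -9.99997617e-01]]), 'wrist_force': array([0.37753342, 0.14584188, 0.40377376]), 'grip_width': 0.0849662058907693}
scene 460.41704295539654 460.41704295539654 278.03211195458584 212.06446270675312 [ 1.09267787 -0.62789328  1.27368975] [[ 0.72115341  0.57213716 -0.39063645]
 [ 0.69262652 -0.5837558   0.42367166]
 [ 0.01436201 -0.57609742 -0.81725485]]
drain [([0.5296, -0.4685, 0.0915], 0.71), ([0.5465, 0.0702, 0.1032], 0.66)]
cover_centre [([0.5483, 0.0691, 0.0991], 0.72), ([0.7009, 0.3584, 0.0788], 0.48), ([0.49, 0.0331, 0.0987], 0.19), ([0.5538, 0.0135, 0.1061], 0.17)]
press0 [([0.5524, 0.0169, 0.1065], 0.86), ([0.6077, 0.0666, 0.0974], 0.72), ([0.5536, 0.0696, 0.1019], 0.72), ([0.5846, 0.1331, 0.0997], 0.56), ([0.5183, 0.1543, 0.1016], 0.51), ([0.4755, 0.1032, 0.1066], 0.5), ([0.4928, 0.0381, 0.0955], 0.5)]
press1 [([0.5524, 0.0169, 0
[... 2471 characters left out ...]
 0.099], 0.73), ([0.5786, 0.1325, 0.1016], 0.68), ([0.468, 0.1084, 0.1024], 0.66)]
press4 [([0.4842, 0.0411, 0.1036], 0.89), ([0.5957, 0.0691, 0.1037], 0.87), ([0.5185, 0.1545, 0.1012], 0.85), ([0.5497, 0.0198, 0.099], 0.73), ([0.5786, 0.1325, 0.1016], 0.68), ([0.468, 0.1084, 0.1024], 0.66)]
press5 [([0.4842, 0.0411, 0.1036], 0.89), ([0.5957, 0.0691, 0.1037], 0.87), ([0.5185, 0.1545, 0.1012], 0.85), ([0.5497, 0.0198, 0.099], 0.73), ([0.5786, 0.1325, 0.1016], 0.68), ([0.468, 0.1084, 0.1024], 0.66)]
grey_drain [([0.5086, -0.4572, 0.0967], 0.79)]
plug [([0.5493, -0.0567, 0.026], 0.69), ([0.7203, -0.3259, 0.0218], 0.62)]
nozzle [([0.3876, 0.0201, 0.0118], 0.71), ([0.5134, -0.4584, 0.0957], 0.2)]
```

View pics/scene0.png

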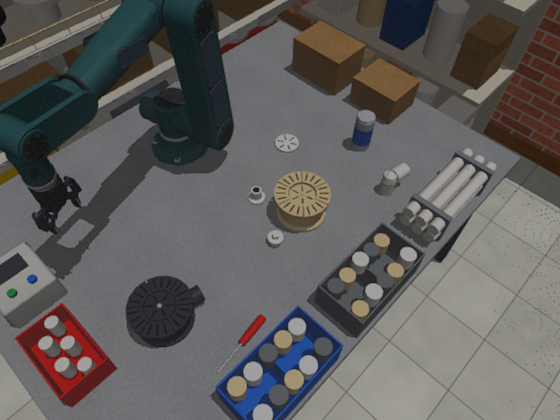

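View pics/top0.png

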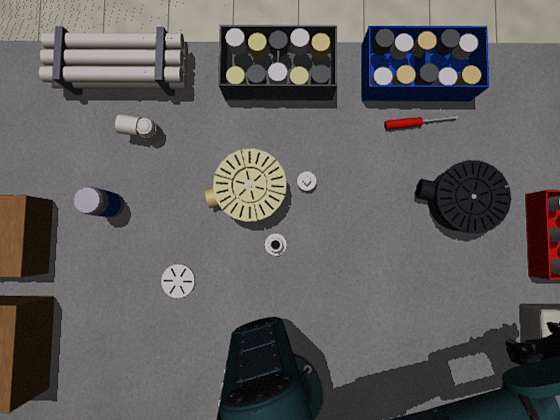

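```bash
cat > h.py <<'E'
import numpy as np,cv2
from scipy.optimize import least_squares
# calibration from the shots
C={'scene':(460.417,278.032,212.0645,np.array([1.09267787,-0.62789328,1.27368975]),np.array([[0.72115341,0.57213716,-0.39063645],[0.69262652,-0.5837558,0.42367166],[0.01436201,-0.57609742,-0.81725485]])),
'top':(418.144,280.7606,202.122,np.array([0.39809551,-0.00986621,1.13146152]),np.array([[0.0115359,-0.99613638,0.08705881],[-0.99981954,-0.01017658,0.01604144],[-0.0150935,-0.08722815,-0.99607401]]))}
def proj(n,P):
    f,cx,cy,t,R=C[n]; c=(np.atleast_2d(P)-t)@R
    return np.c_[f*c[:,0]/c[:,2]+cx,f*c[:,1]/c[:,2]+cy]
def ring(x,y,z,r,n=72,a0=0):
    a=np.linspace(0,2*np.pi,n,endpoint=False)+a0
    return np.c_[x+r*np.cos(a),y+r*np.sin(a),np.full(n,z)]
E
python3 - <<'E'
from h import *
top=np.array([[.4842,.0411],[.5957,.0691],[.5185,.1545],[.5497,.0198],[.5786,.1325],[.468,.1084]])
sc=np.array([[.5524,.0169],[.6077,.0666],[.5846,.1331],[.5183,.1543],[.4755,.1032],[.4928,.0381]])
def fit(p):
    def f(v):
        a=np.arctan2(p[:,1]-v[1],p[:,0]-v[0]); k=np.round((a-v[2])/(np.pi/3)); b=v[2]+k*np.pi/3
        return np.r_[p[:,0]-v[0]-.069*np.cos(b),p[:,1]-v[1]-.069*np.sin(b)]
    r=least_squares(f,[*p.mean(0),np.radians(102)],method='lm'); return r.x[:2],np.degrees(r.x[2]),np.abs(r.fun).max()
print(fit(top),fit(sc),fit(np.r_[top,sc]))
c,yaw,_=fit(np.r_[top,sc])
for n in('scene','top'):
    im=cv2.imread(f'pics/{n}0.png'); u=proj(n,[c[0],c[1],.1])[0]; S=8
    x0,y0=int(u[0])-45,int(u[1])-36
    z=cv2.resize(im[y0:y0+72,x0:x0+90],None,fx=S,fy=S,interpolation=cv2.INTER_CUBIC)
    q=lambda P:np.round((proj(n,P)-[x0,y0]+.5)*S-.5).astype(int)
    cv2.imwrite(f'pics/{n}0zraw.png',z)
    cv2.polylines(z,[q(ring(*c,.103,.092))],True,(0,0,255)); cv2.polylines(z,[q(ring(*c,.095,.043))],True,(255,0,0))
    for i,pt in enumerate(q(ring(*c,.103,.069,6,np.radians(yaw)))):
        cv2.putText(z,str(i),tuple(map(int,pt)),0,.7,(0,0,255),2)
    cv2.imwrite(f'pics/{n}0z.png',z)
E
```

```text
(array([0.53245   , 0.08756667]), np.float64(103.32929298092884), np.float64(0.00404212019258067)) (array([0.53855   , 0.08536667]), np.float64(104.79107735905576), np.float64(0.0037653682447100385)) (array([0.5355    , 0.08646667]), np.float64(104.06696037772109), np.float64(0.0068783958848035315))
```

View pics/top0z.png

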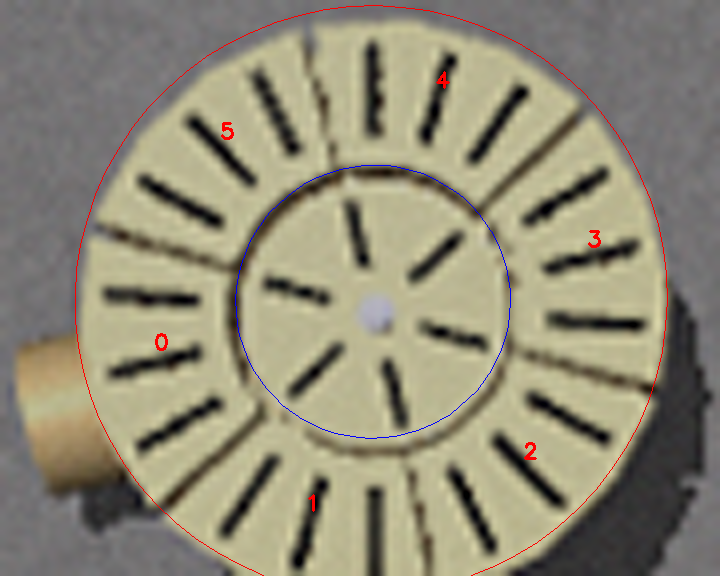

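View pics/scene0z.png

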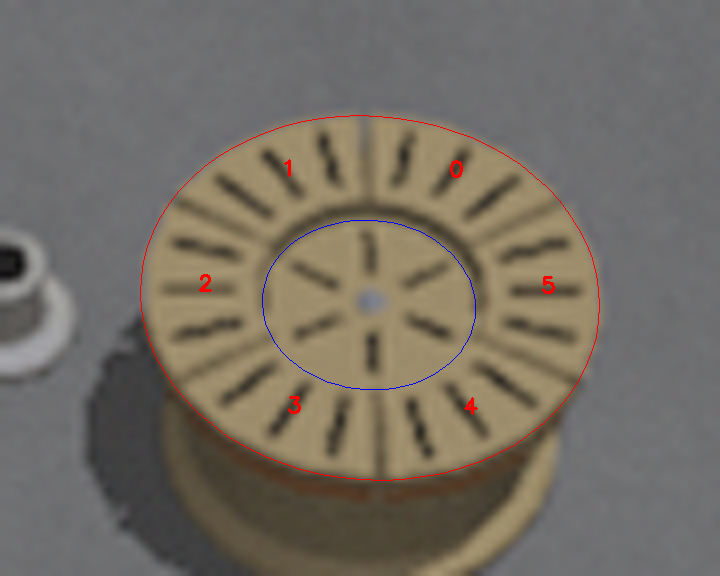

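Call:
servo_tool(
  moves=[
    [0, [0.03, -0.0275, 0], [0, 0, 0]],
    [0, [0.03, -0.0275, 0], [0, 0, 0]],
    [0, [0.03, -0.0275, 0], [0, 0, 0]],
    [0, [0.03, -0.0275, 0], [0, 0, 0]],
    [0, [0.03, -0.0275, 0], [0, 0, 0]],
    [0, [0.03, -0.0275, 0], [0, 0, 0]],
    [0, [0.03, -0.0275, 0], [0, 0, 0]],
    [0, [0.03, -0.0275, 0], [0, 0, 0]],
    [0, [0.03, -0.0275, 0], [0, 0, 0]],
    [0, [0.03, -0.0275, 0], [0, 0, 0]],
    [0, [0.03, -0.0275, 0], [0, 0, 0]],
    [0, [0.03, -0.0275, 0], [0, 0, 0]],
  ],
  force=20,
)

```text
time: 2.4
tool_pos: [0.4171, -0.0647, 0.2081]
tool_rot: [[0.925, 0.381, 0.001], [0.381, -0.925, -0.001], [0.001, 0.001, -1.0]]
wrist_force: [-0.0, -0.8, 0.4]
grip_width: -0.0001
```

Call:
servo_tool(
  moves=[
    [0, [0.0295, -0.0275, 0.0135], [0, 0, 0]],
    [0, [0.0295, -0.0275, 0.0135], [0, 0, 0]],
    [0, [0.0295, -0.0275, 0.0135], [0, 0, 0]],
    [0, [0.0295, -0.0275, 0.0135], [0, 0, 0]],
    [0, [0.0295, -0.0275, 0.0135], [0, 0, 0]],
    [0, [0.0295, -0.0275, 0.0135], [0, 0, 0]],
    [0, [0, 0, 0.01], [0, 0, 0]],
    [0, [0, 0, 0], [0, 0, 0]],
  ],
)

```text
time: 3.2
tool_pos: [0.5161, 0.1539, 0.1144]
tool_rot: [[0.924, 0.383, -0.005], [0.383, -0.924, -0.002], [-0.005, -0.0, -1.0]]
wrist_force: [0.2, -0.7, 0.2]
grip_width: 0.0003
```

Run:
```python
from bench import arm
import cv2
from h import *
p=arm.get_image('scene');q=arm.get_image('top')
a=p['pixels'][150:255,220:380,::-1];b=q['pixels'][130:235,180:340,::-1]
cv2.imwrite('pics/s1.png',cv2.resize(np.vstack([a,b]),None,fx=2.8,fy=2.8,interpolation=cv2.INTER_CUBIC))
s=arm.sense();print(s['time'],s['tool_pos'],s['wrist_force'])
```

```text
3.3 [0.51713948 0.15284319 0.11684748] [-0.77608052  0.34490348  0.18458059]
```

View pics/s1.png

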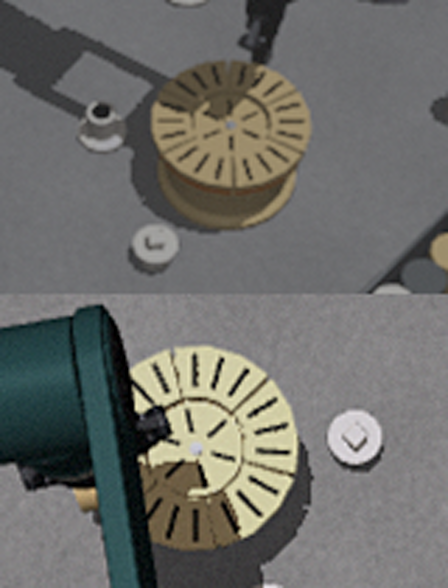

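Run:
```python
from h import *
print(proj('scene',[[.517,.153,.117],[.5183,.1534,.103],[.5183,.1534,.095]]))
im=cv2.imread('pics/s1.png');z=cv2.resize(im[20:200,130:330],None,fx=4,fy=3.2);cv2.imwrite('pics/s1z.png',z)
```

```text
[[311.49751152 175.60871994]
 [311.56036941 178.48752497]
 [311.38119352 180.0293219 ]]
```

View pics/s1z.png

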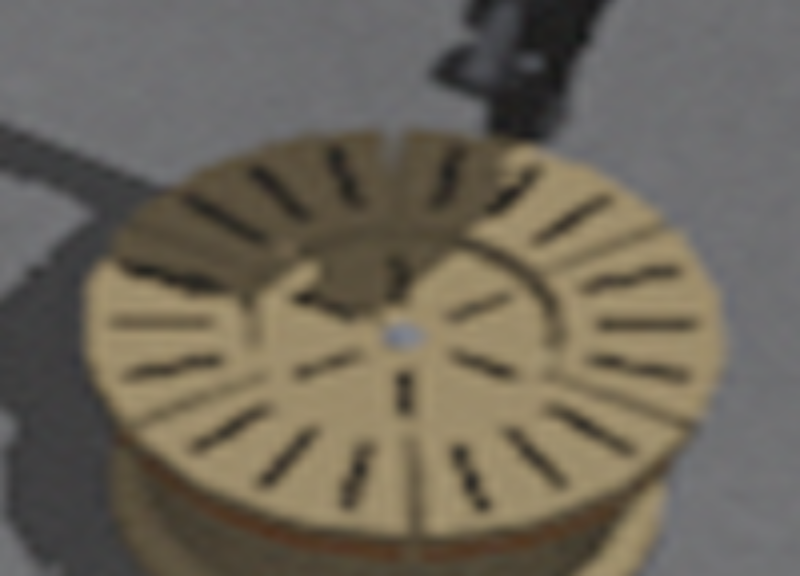

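Call:
servo_tool(
  moves=[
    [0, [0, 0, 0.007], [0, 0, 0]],
    [0, [0, 0, 0.004], [0, 0, 0]],
    [0, [0, 0, 0.003], [0, 0, 0]],
    [0, [0, 0, 0], [0, 0, 0]],
  ],
)

```text
time: 3.7
tool_pos: [0.5171, 0.1531, 0.1024]
tool_rot: [[0.925, 0.38, -0.001], [0.38, -0.925, -0.0], [-0.001, -0.0, -1.0]]
wrist_force: [-0.5, -0.2, -0.0]
grip_width: 0.0001
```

Run:
```python
from bench import arm
import cv2
from h import *
s=arm.sense();print(s['time'],s['tool_pos'],s['wrist_force'])
p=arm.get_image('scene')
a=p['pixels'][140:230,265:345,::-1]
cv2.imwrite('pics/s2.png',cv2.resize(a,None,fx=6.5,fy=6.5,interpolation=cv2.INTER_CUBIC))
s=arm.sense();print(s['time'],s['tool_pos'],s['wrist_force'])
print(proj('scene',[s['tool_pos']]))
```

```text
3.7 [0.51708813 0.15311973 0.10236348] [-0.5472134  -0.16790538 -0.03826133]
3.75 [0.51727254 0.15327345 0.10262259] [-0.71144718 -0.14738962  0.72506457]
[[311.29198905 178.41183569]]
```

View pics/s2.png

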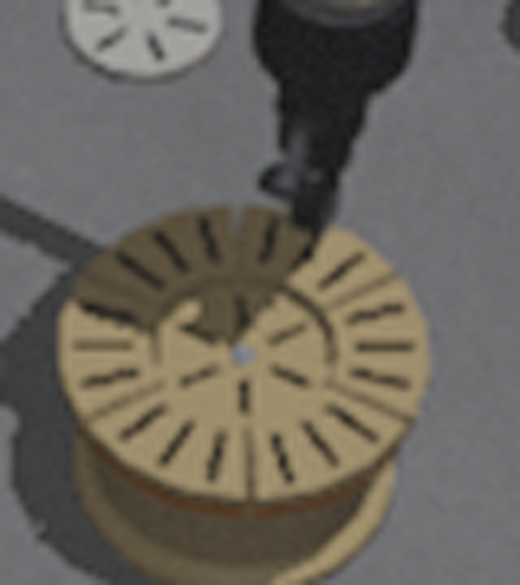

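Call:
servo_tool(
  moves=[
    [0, [0, 0.004, -0.003], [0, 0, 0]],
    [0, [0, 0, 0.003], [0, 0, 0]],
    [0, [0, 0, 0.002], [0, 0, 0]],
    [0, [0, 0, 0.002], [0, 0, 0]],
    [0, [0, 0, 0], [0, 0, 0]],
  ],
)

```text
time: 4.25
tool_pos: [0.5186, 0.15, 0.0982]
tool_rot: [[0.925, 0.381, -0.001], [0.381, -0.925, -0.0], [-0.001, -0.0, -1.0]]
wrist_force: [1.2, 1.1, -0.3]
grip_width: 0.0002
```

Call:
servo_tool(
  moves=[
    [0, [0, 0, 0.002], [0, 0, 0]],
    [0, [0, 0, 0], [0, 0, 0]],
  ],
)

```text
time: 4.45
tool_pos: [0.5188, 0.15, 0.0964]
tool_rot: [[0.925, 0.381, -0.001], [0.381, -0.925, -0.0], [-0.001, -0.0, -1.0]]
wrist_force: [-0.3, 1.0, 0.3]
grip_width: -0.0002
```

Run:
```python
from bench import arm
import cv2
from h import *
p=arm.get_image('scene')
a=p['pixels'][140:230,265:345,::-1]
cv2.imwrite('pics/s3.png',cv2.resize(a,None,fx=6.5,fy=6.5,interpolation=cv2.INTER_CUBIC))
s=arm.sense();print(s['time'],s['tool_pos'],s['wrist_force'])
```

```text
4.5 [0.51885184 0.15000354 0.0965888 ] [-0.12276742 -0.87159966 -0.65249055]
```

View pics/s3.png

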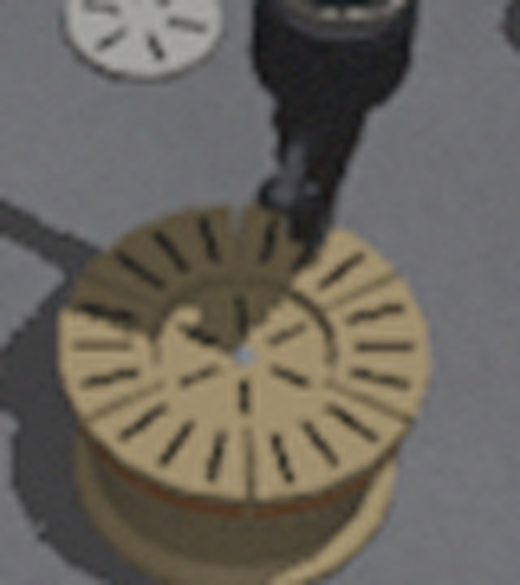

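Call:
servo_tool(
  moves=[
    [0, [0, 0, 0.0015], [0, 0, 0]],
    [0, [0, 0, 0.0015], [0, 0, 0]],
    [0, [0, 0, 0], [0, 0, 0]],
  ],
)

```text
time: 4.8
tool_pos: [0.5188, 0.1499, 0.0935]
tool_rot: [[0.925, 0.381, -0.001], [0.381, -0.925, -0.0], [-0.001, -0.0, -1.0]]
wrist_force: [0.5, -0.3, -0.3]
grip_width: -0.0002
```

Call:
servo_tool(
  moves=[
    [0, [0, 0, 0.001], [0, 0, 0]],
    [0, [0, 0, 0], [0, 0, 0]],
  ],
)

```text
time: 5.0
tool_pos: [0.5189, 0.15, 0.0926]
tool_rot: [[0.925, 0.381, -0.0], [0.381, -0.925, -0.0], [-0.0, 0.0, -1.0]]
wrist_force: [-1.2, -0.1, -0.4]
grip_width: -0.0002
```

Run:
```python
from bench import arm
import cv2
from h import *
p=arm.get_image('scene')
a=p['pixels'][155:215,270:340,::-1]
b=cv2.imread('pics/scene0.png')[155:215,270:340]
cv2.imwrite('pics/s4.png',cv2.resize(np.hstack([b,a]),None,fx=5.7,fy=5.7,interpolation=cv2.INTER_CUBIC))
s=arm.sense();print(s['time'],s['tool_pos'],s['wrist_force'],s['tau'])
```

```text
5.05 [0.51893674 0.14996072 0.09271949] [ 0.46265484 -0.68264035 -0.24342875] [ 5.49087672e-04 -3.50130987e+01 -2.98956370e+01 -3.56266737e-04
 -1.48131290e-03 -1.05593153e-05]
```

View pics/s4.png

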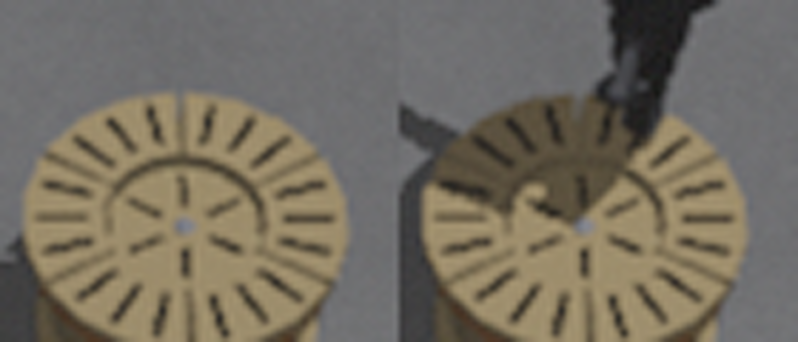

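Call:
servo_tool(
  moves=[
    [0, [0, 0, 0.0015], [0, 0, 0]],
    [0, [0, 0, 0.0015], [0, 0, 0]],
    [0, [0, 0, 0], [0, 0, 0]],
  ],
)

```text
time: 5.35
tool_pos: [0.5188, 0.1499, 0.0894]
tool_rot: [[0.925, 0.381, -0.001], [0.381, -0.925, -0.0], [-0.001, -0.0, -1.0]]
wrist_force: [-0.1, 0.3, 0.4]
grip_width: 0.0
```

Call:
servo_tool(
  moves=[
    [0, [0, 0, 0.0015], [0, 0, 0]],
    [0, [0, 0, 0.0015], [0, 0, 0]],
    [0, [0, 0, 0], [0, 0, 0]],
  ],
)

```text
time: 5.65
tool_pos: [0.5188, 0.1499, 0.0865]
tool_rot: [[0.925, 0.381, -0.001], [0.381, -0.925, -0.0], [-0.001, -0.0, -1.0]]
wrist_force: [0.4, 0.0, 0.1]
grip_width: 0.0
```

Run:
```python
from bench import arm
import cv2
from h import *
p=arm.get_image('scene')
a=p['pixels'][140:200,275:345,::-1]
cv2.imwrite('pics/s5.png',cv2.resize(a,None,fx=10,fy=10,interpolation=cv2.INTER_CUBIC))
s=arm.sense();print(s['time'],s['tool_pos'],s['wrist_force'])
print(proj('scene',[s['tool_pos']])-[275,140])
```

```text
5.7 [0.51884051 0.14996171 0.08656687] [-0.08601575  0.1052982  -0.07751   ]
[[35.62853156 42.30683606]]
```

View pics/s5.png

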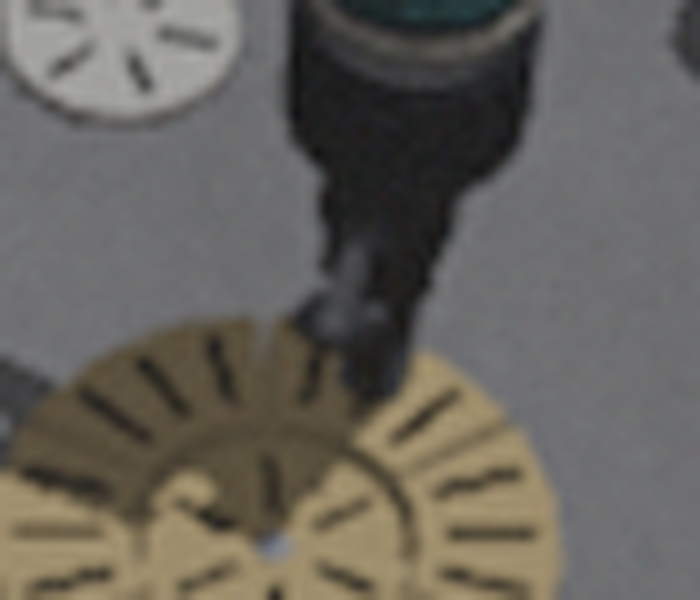

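Call:
servo_tool(
  moves=[
    [0, [0, 0, 0.001], [0, 0, 0]],
    [0, [0, 0, 0.001], [0, 0, 0]],
    [0, [0, 0, 0], [0, 0, 0]],
  ],
)

```text
time: 6.0
tool_pos: [0.5189, 0.1499, 0.0846]
tool_rot: [[0.925, 0.381, -0.0], [0.381, -0.925, -0.0], [-0.0, -0.0, -1.0]]
wrist_force: [1.2, 1.1, 1.1]
grip_width: 0.0002
```

Call:
servo_tool(
  moves=[
    [0, [0, 0, 0.001], [0, 0, 0]],
    [0, [0, 0, 0.001], [0, 0, 0]],
    [0, [0, 0, 0], [0, 0, 0]],
  ],
)

```text
time: 6.3
tool_pos: [0.5188, 0.1499, 0.0826]
tool_rot: [[0.925, 0.381, -0.0], [0.381, -0.925, -0.0], [-0.0, 0.0, -1.0]]
wrist_force: [-0.0, 0.4, -0.0]
grip_width: 0.0006
```

Call:
servo_tool(
  moves=[
    [0, [0, 0, 0.001], [0, 0, 0]],
    [0, [0, 0, 0.001], [0, 0, 0]],
    [0, [0, 0, 0], [0, 0, 0]],
  ],
)

```text
time: 6.6
tool_pos: [0.5189, 0.15, 0.0806]
tool_rot: [[0.925, 0.381, -0.0], [0.381, -0.925, -0.0], [-0.0, -0.0, -1.0]]
wrist_force: [0.6, -0.7, 0.5]
grip_width: -0.0001
```

Run:
```python
from bench import arm
import cv2
from h import *
p=arm.get_image('scene')
a=p['pixels'][140:200,275:345,::-1]
cv2.imwrite('pics/s6.png',cv2.resize(a,None,fx=10,fy=10,interpolation=cv2.INTER_CUBIC))
p=arm.get_image('top')
a=p['pixels'][130:240,180:320,::-1]
cv2.imwrite('pics/t6.png',cv2.resize(a,None,fx=5,fy=5,interpolation=cv2.INTER_CUBIC))
s=arm.sense();print(s['time'],s['tool_pos'],s['wrist_force'],s['q'])
print(proj('scene',[s['tool_pos']])-[275,140])
```

```text
6.7 [0.51897084 0.14997021 0.0807427 ] [0.19647372 0.7003748  0.91088586] [ 1.76387880e-01  1.25608314e-01  1.58427630e+00 -6.65607797e-05
  1.43178778e+00  1.35638555e+00]
[[35.5329302  43.43015038]]
```

View pics/s6.png

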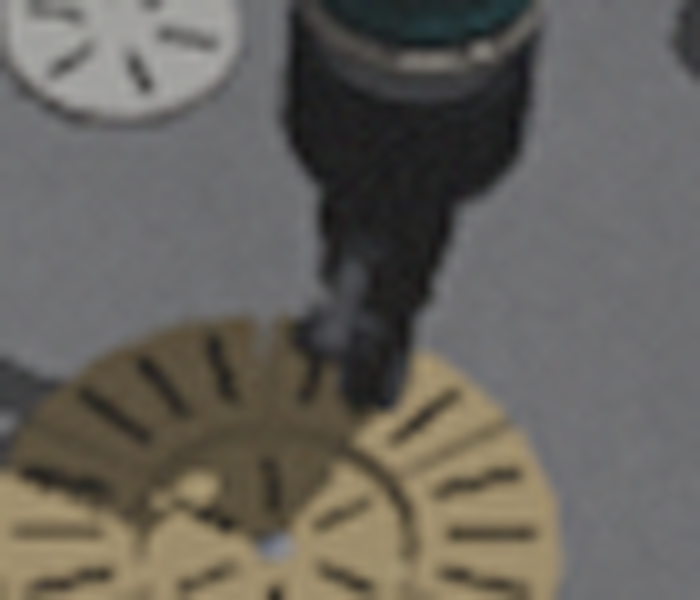

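View pics/t6.png

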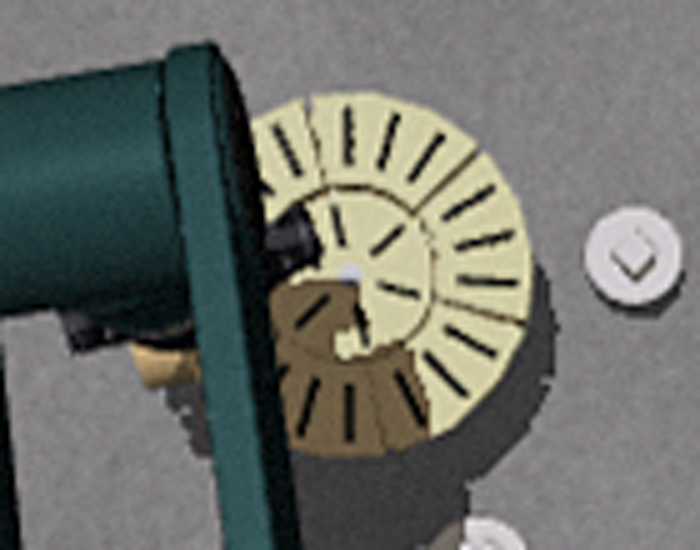

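Call:
servo_tool(
  moves=[
    [0, [0, 0, 0.001], [0, 0, 0]],
    [0, [0, 0, 0.001], [0, 0, 0]],
    [0, [0, 0, 0], [0, 0, 0]],
  ],
)

```text
time: 7.0
tool_pos: [0.5191, 0.15, 0.0794]
tool_rot: [[0.925, 0.381, 0.001], [0.381, -0.925, 0.0], [0.001, 0.0, -1.0]]
wrist_force: [-0.8, 0.6, 2.7]
grip_width: 0.0001
```

Call:
servo_tool(
  moves=[
    [0, [0, 0, 0.001], [0, 0, 0]],
    [0, [0, 0, 0.001], [0, 0, 0]],
    [0, [0, 0, 0], [0, 0, 0]],
  ],
)

```text
time: 7.3
tool_pos: [0.5192, 0.1501, 0.0784]
tool_rot: [[0.925, 0.381, 0.001], [0.381, -0.925, 0.0], [0.001, 0.0, -1.0]]
wrist_force: [-4.0, 0.4, 8.4]
grip_width: -0.0
```

Run:
```python
from bench import arm
import cv2
from h import *
p=arm.get_image('scene')
a=p['pixels'][140:200,275:345,::-1]
cv2.imwrite('pics/s7.png',cv2.resize(a,None,fx=10,fy=10,interpolation=cv2.INTER_CUBIC))
s=arm.sense();print(s['time'],s['tool_pos'],s['wrist_force'],s['ft_torque'])
```

```text
7.35 [0.51918475 0.1501251  0.07845187] [-3.31910027 -0.85112294  7.83467964] [-0.07021659  0.56535635  0.01790469]
```

View pics/s7.png

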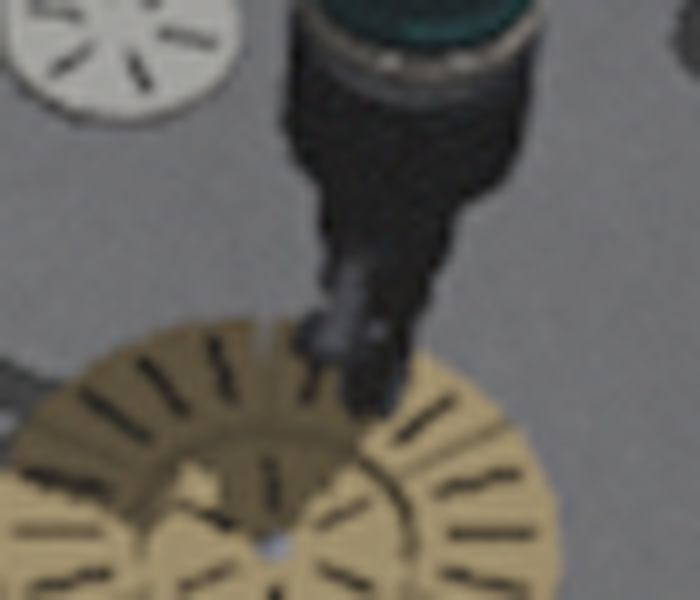

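Call:
servo_tool(
  moves=[
    [0, [0, 0, 0.001], [0, 0, 0]],
    [0, [0, 0, 0.001], [0, 0, 0]],
    [0, [0, 0, 0.001], [0, 0, 0]],
    [0, [0, 0, 0], [0, 0, 0]],
  ],
)

```text
time: 7.75
tool_pos: [0.519, 0.15, 0.0736]
tool_rot: [[0.925, 0.381, 0.0], [0.381, -0.925, -0.0], [0.0, 0.0, -1.0]]
wrist_force: [0.3, -0.5, -0.8]
grip_width: 0.0001
```

Call:
servo_tool(
  moves=[
    [0, [0, 0, -0.01], [0, 0, 0]],
    [0, [0, 0, -0.01], [0, 0, 0]],
    [0, [-0.021, 0.0077, 0], [0, 0, 0]],
    [0, [-0.021, 0.0077, 0], [0, 0, 0]],
    [0, [-0.02, 0.0077, 0.005], [0, 0, 0]],
    [0, [0, 0, 0.0], [0, 0, 0]],
  ],
)

```text
time: 8.35
tool_pos: [0.4691, 0.1039, 0.089]
tool_rot: [[0.925, 0.38, -0.001], [0.38, -0.925, -0.001], [-0.001, 0.0, -1.0]]
wrist_force: [-0.3, -0.1, -0.7]
grip_width: 0.0004
```

```bash
cat > look.py <<'E'
import sys
from bench import arm
import cv2
from h import *
p=arm.get_image('scene')
a=p['pixels'][155:240,255:345,::-1]
cv2.imwrite(f'pics/{sys.argv[1]}.png',cv2.resize(a,None,fx=7,fy=7,interpolation=cv2.INTER_CUBIC))
s=arm.sense();print(s['time'],s['tool_pos'],s['wrist_force'])
E
python3 look.py s8
```

```text
8.4 [0.47040303 0.10466088 0.08943378] [ 0.39615196 -0.48411908  0.73915118]
```

View pics/s8.png

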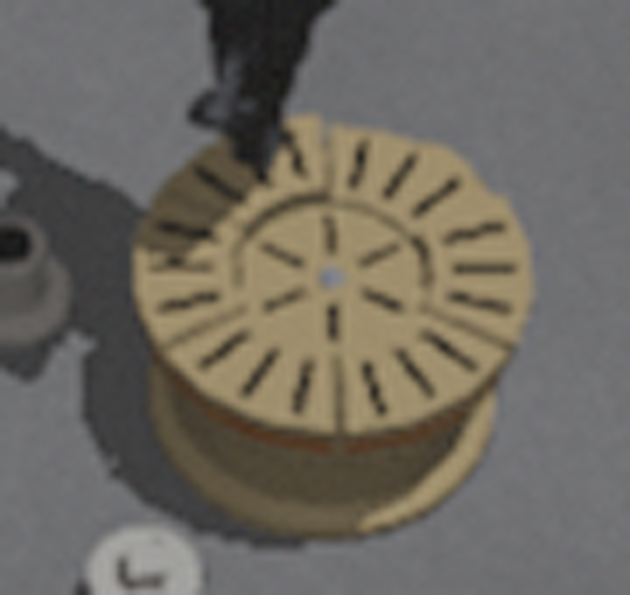

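Call:
servo_tool(
  moves=[
    [0, [0, 0, 0.005], [0, 0, 0]],
    [0, [0, 0, 0.004], [0, 0, 0]],
    [0, [0, 0, 0.0015], [0, 0, 0]],
    [0, [0, 0, 0.0015], [0, 0, 0]],
    [0, [0, 0, 0.0015], [0, 0, 0]],
    [0, [0, 0, 0.001], [0, 0, 0]],
    [0, [0, 0, 0], [0, 0, 0]],
  ],
)

```text
time: 9.1
tool_pos: [0.4711, 0.1055, 0.0748]
tool_rot: [[0.924, 0.381, 0.001], [0.381, -0.924, 0.0], [0.001, 0.0, -1.0]]
wrist_force: [0.8, -0.0, 0.6]
grip_width: -0.0003
```

Call:
servo_tool(
  moves=[
    [0, [0, 0, -0.008], [0, 0, 0]],
    [0, [0, 0, -0.008], [0, 0, 0]],
    [0, [-0.003, 0.022, 0], [0, 0, 0]],
    [0, [-0.003, 0.022, 0], [0, 0, 0]],
    [0, [-0.004, 0.022, 0], [0, 0, 0]],
    [0, [0, 0, 0.0], [0, 0, 0]],
  ],
)

```text
time: 9.7
tool_pos: [0.4869, 0.0381, 0.0906]
tool_rot: [[0.926, 0.378, 0.0], [0.378, -0.926, -0.001], [-0.0, 0.001, -1.0]]
wrist_force: [-0.6, 0.2, 0.0]
grip_width: 0.0
```

```bash
python3 look.py s9
```

```text
9.75 [0.4865461  0.03943611 0.09051836] [-0.03696774  0.43755672  0.33892625]
```

View pics/s9.png

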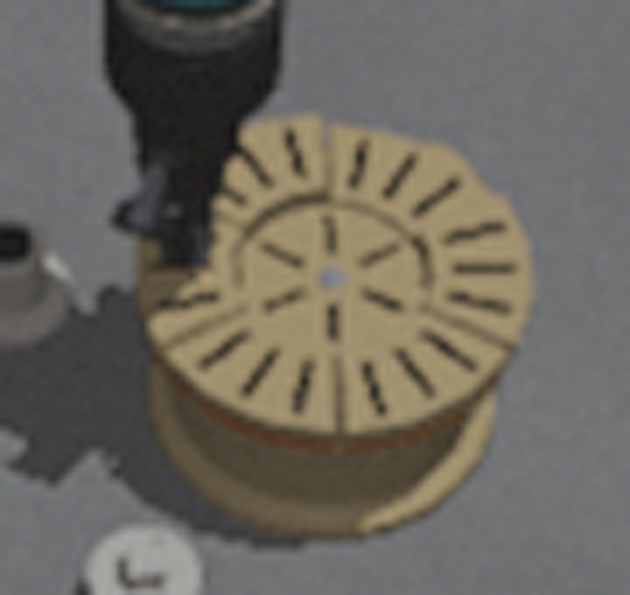

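Call:
servo_tool(
  moves=[
    [0, [0, 0, 0.005], [0, 0, 0]],
    [0, [0, 0, 0.005], [0, 0, 0]],
    [0, [0, 0, 0.002], [0, 0, 0]],
    [0, [0, 0, 0.0015], [0, 0, 0]],
    [0, [0, 0, 0.0015], [0, 0, 0]],
    [0, [0, 0, 0.0015], [0, 0, 0]],
    [0, [0, 0, 0.0015], [0, 0, 0]],
    [0, [0, 0, 0], [0, 0, 0]],
  ],
)

```text
time: 10.55
tool_pos: [0.4858, 0.0406, 0.0715]
tool_rot: [[0.924, 0.382, -0.001], [0.382, -0.924, 0.0], [-0.001, -0.001, -1.0]]
wrist_force: [-0.8, 0.3, -0.1]
grip_width: -0.0003
```

```bash
python3 look.py s10
```

```text
10.6 [0.48589275 0.04052252 0.07159716] [-0.09483185  0.10641369 -0.25130723]
```

View pics/s10.png

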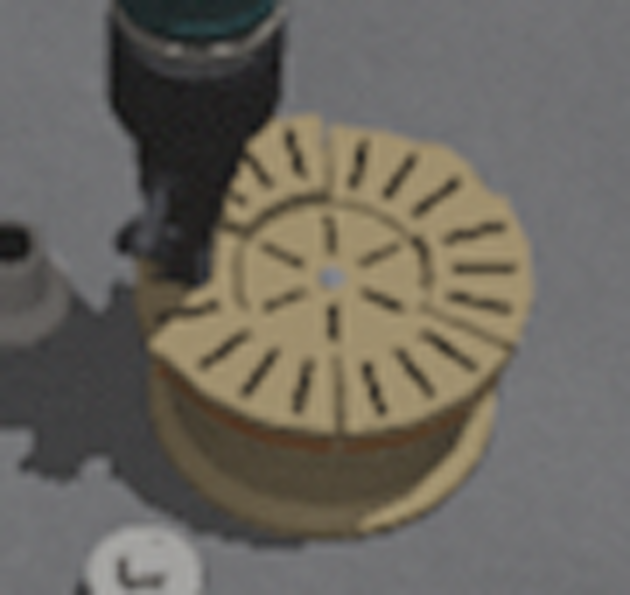

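Call:
servo_tool(
  moves=[
    [0, [0, 0, -0.009], [0, 0, 0]],
    [0, [0, 0, -0.009], [0, 0, 0]],
    [0, [0.003, -0.022, 0], [0, 0, 0]],
    [0, [0.003, -0.022, 0], [0, 0, 0]],
    [0, [0.004, -0.022, 0], [0, 0, 0]],
    [0, [0, 0, 0.005], [0, 0, 0]],
    [0, [0, 0, 0.004], [0, 0, 0]],
    [0, [0, 0, 0.003], [0, 0, 0]],
    [0, [0, 0, 0.002], [0, 0, 0]],
    [0, [0, 0, 0.002], [0, 0, 0]],
    [0, [0, 0, 0.002], [0, 0, 0]],
    [0, [0, 0, 0], [0, 0, 0]],
  ],
)

```text
time: 11.8
tool_pos: [0.4704, 0.1042, 0.0718]
tool_rot: [[0.925, 0.38, -0.001], [0.38, -0.925, -0.001], [-0.001, 0.0, -1.0]]
wrist_force: [0.5, 0.1, 0.6]
grip_width: 0.0003
```

```bash
python3 look.py s11
```

```text
11.85 [0.47041836 0.10431266 0.07178867] [-0.25117923 -0.66561234  0.3294949 ]
```

View pics/s11.png

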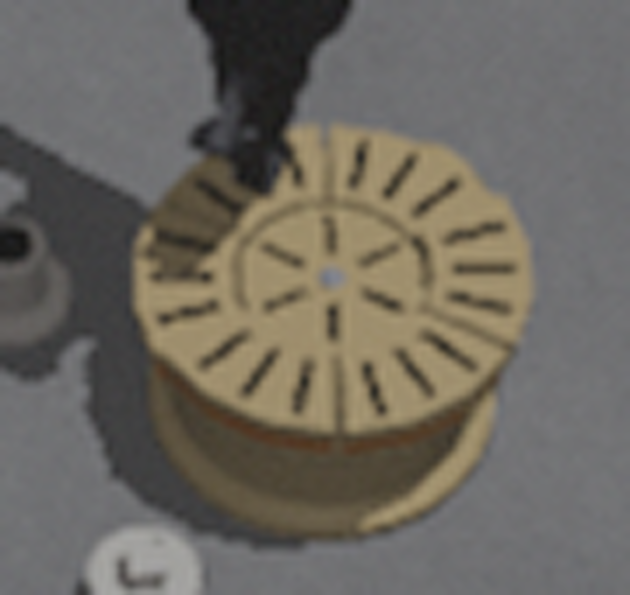

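Call:
servo_tool(
  moves=[
    [0, [0, 0, -0.009], [0, 0, 0]],
    [0, [0, 0, -0.009], [0, 0, 0]],
    [0, [0.0108, 0.027, 0], [0, 0, 0]],
    [0, [0.0108, 0.027, 0], [0, 0, 0]],
    [0, [0.0108, 0.027, 0], [0, 0, 0]],
    [0, [0.0107, 0.0265, 0], [0, 0, 0]],
    [0, [0, 0, 0.005], [0, 0, 0]],
    [0, [0, 0, 0.004], [0, 0, 0]],
    [0, [0, 0, 0.003], [0, 0, 0]],
    [0, [0, 0, 0.003], [0, 0, 0]],
    [0, [0, 0, 0.003], [0, 0, 0]],
    [0, [0, 0, 0], [0, 0, 0]],
  ],
)

```text
time: 13.05
tool_pos: [0.5505, 0.0229, 0.0723]
tool_rot: [[0.924, 0.382, -0.0], [0.382, -0.924, 0.0], [-0.0, -0.0, -1.0]]
wrist_force: [0.9, 0.1, 0.4]
grip_width: -0.0001
```

```bash
python3 look.py s12
```

```text
13.1 [0.55051632 0.02292142 0.07212435] [0.15483637 0.07007922 0.3010439 ]
```

View pics/s12.png

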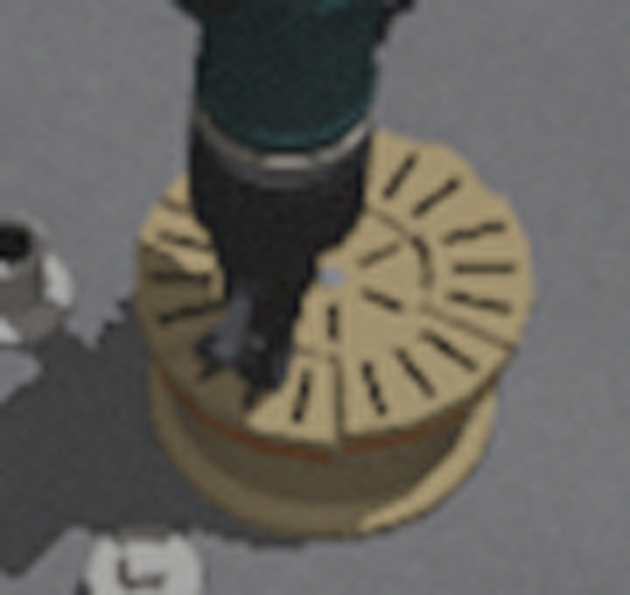

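Call:
servo_tool(
  moves=[
    [0, [0, 0, -0.009], [0, 0, 0]],
    [0, [0, 0, -0.009], [0, 0, 0]],
    [0, [0.0208, -0.0078, 0], [0, 0, 0]],
    [0, [0.0208, -0.0078, 0], [0, 0, 0]],
    [0, [0.0208, -0.0078, 0], [0, 0, 0]],
    [0, [0, 0, 0], [0, 0, 0]],
  ],
)

```text
time: 13.7
tool_pos: [0.6018, 0.0691, 0.0913]
tool_rot: [[0.924, 0.383, 0.002], [0.383, -0.924, 0.001], [0.002, 0.0, -1.0]]
wrist_force: [0.3, 0.9, 0.4]
grip_width: 0.0002
```

```bash
python3 look.py s13
```

```text
13.75 [0.60071901 0.06809302 0.09097667] [-0.65118587 -0.17589485 -0.16328399]
```

View pics/s13.png

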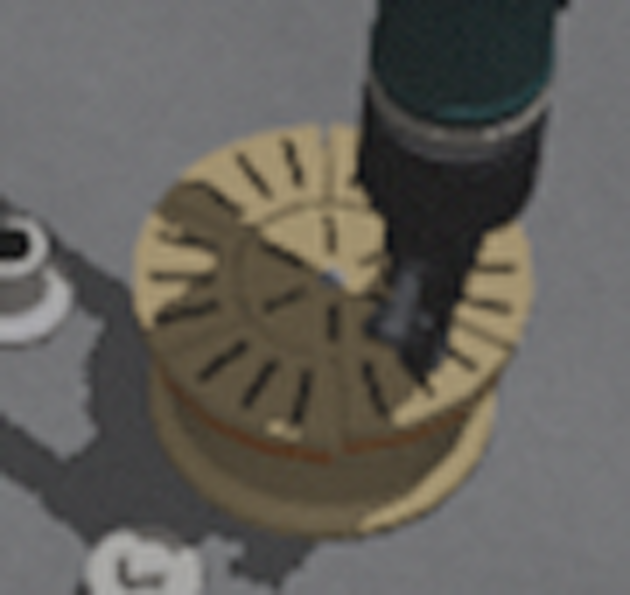

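Call:
servo_tool(
  moves=[
    [0, [0, 0, 0.005], [0, 0, 0]],
    [0, [0, 0, 0.005], [0, 0, 0]],
    [0, [0, 0, 0.003], [0, 0, 0]],
    [0, [0, 0, 0.002], [0, 0, 0]],
    [0, [0, 0, 0.002], [0, 0, 0]],
    [0, [0, 0, 0.002], [0, 0, 0]],
    [0, [0, 0, 0], [0, 0, 0]],
  ],
)

```text
time: 14.45
tool_pos: [0.5999, 0.0669, 0.0714]
tool_rot: [[0.925, 0.38, 0.0], [0.38, -0.925, -0.0], [0.0, 0.0, -1.0]]
wrist_force: [-0.5, -0.8, 2.2]
grip_width: -0.0001
```

```bash
python3 look.py s14
```

```text
14.5 [0.59985135 0.06693812 0.07142782] [-0.20976712 -0.52872128  2.22517559]
```

View pics/s14.png

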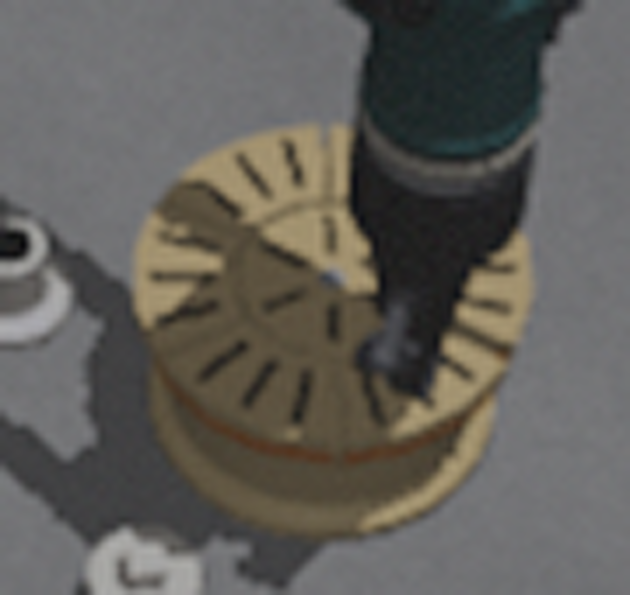

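Call:
servo_tool(
  moves=[
    [0, [0, 0, -0.009], [0, 0, 0]],
    [0, [0, 0, -0.01], [0, 0, 0]],
    [0, [0.003, -0.022, 0], [0, 0, 0]],
    [0, [0.003, -0.023, 0], [0, 0, 0]],
    [0, [0.003, -0.022, 0], [0, 0, 0]],
    [0, [0, 0, 0.005], [0, 0, 0]],
    [0, [0, 0, 0.005], [0, 0, 0]],
    [0, [0, 0, 0.003], [0, 0, 0]],
    [0, [0, 0, 0.002], [0, 0, 0]],
    [0, [0, 0, 0.002], [0, 0, 0]],
    [0, [0, 0, 0.002], [0, 0, 0]],
    [0, [0, 0, 0], [0, 0, 0]],
  ],
)

```text
time: 15.7
tool_pos: [0.5834, 0.1318, 0.0714]
tool_rot: [[0.925, 0.38, 0.001], [0.38, -0.925, -0.001], [0.001, 0.001, -1.0]]
wrist_force: [0.0, -0.1, 1.6]
grip_width: -0.0
```

```bash
python3 look.py s15
```

```text
15.75 [0.5833861  0.13187062 0.0714568 ] [-0.64939064 -0.76256704  3.95154973]
```

View pics/s15.png

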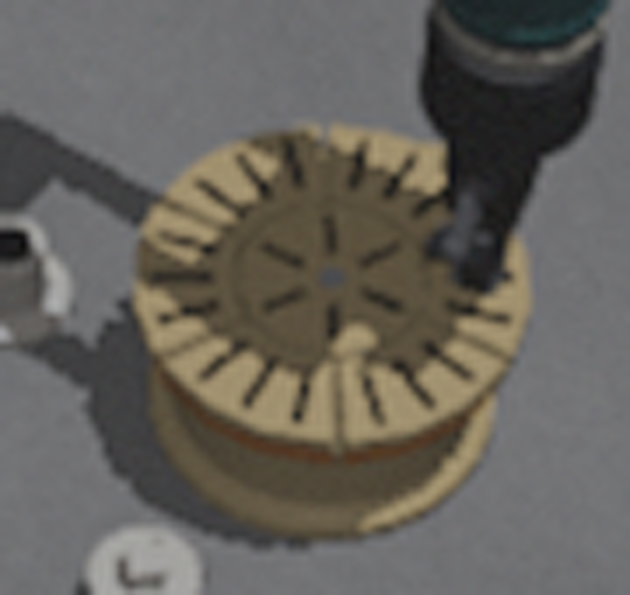

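Call:
servo_tool(
  moves=[
    [0, [0, 0, -0.01], [0, 0, 0]],
    [0, [0, 0, -0.04], [0, 0, 0]],
    [0, [0, 0, -0.045], [0, 0, 0]],
    [0, [0, 0, -0.045], [0, 0, 0]],
    [0, [-0.033, 0.032, 0], [0, 0, 0]],
    [0, [-0.033, 0.032, 0], [0, 0, 0]],
    [0, [-0.033, 0.032, 0], [0, 0, 0]],
    [0, [-0.033, 0.032, 0], [0, 0, 0]],
    [0, [-0.033, 0.032, 0], [0, 0, 0]],
    [0, [-0.033, 0.032, 0], [0, 0, 0]],
    [0, [-0.033, 0.032, 0], [0, 0, 0]],
    [0, [-0.033, 0.032, 0], [0, 0, 0]],
  ],
)

```text
time: 16.95
tool_pos: [0.435, -0.206, 0.2116]
tool_rot: [[0.925, 0.381, 0.0], [0.381, -0.925, -0.0], [0.0, 0.0, -1.0]]
wrist_force: [0.9, -0.2, 0.2]
grip_width: 0.0
```

Call:
servo_tool(
  moves=[
    [0, [-0.033, 0.032, 0], [0, 0, 0]],
    [0, [-0.033, 0.032, 0], [0, 0, 0]],
    [0, [-0.033, 0.032, 0], [0, 0, 0]],
    [0, [-0.02, 0.032, 0], [0, 0, 0]],
    [0, [0, 0, 0], [0, 0, 0]],
  ],
)

```text
time: 17.45
tool_pos: [0.3729, -0.3721, 0.2106]
tool_rot: [[0.927, 0.375, -0.002], [0.375, -0.927, -0.001], [-0.002, 0.0, -1.0]]
wrist_force: [0.5, 0.6, 0.1]
grip_width: 0.0
```

Run:
```python
from bench import arm
import cv2
from h import *
for n,r in(('scene',(155,260,225,345)),('top',(135,265,195,335))):
    p=arm.get_image(n)
    cv2.imwrite(f'pics/{n}F.png',p['pixels'][:,:,::-1])
    a=p['pixels'][r[0]:r[1],r[2]:r[3],::-1]; b=cv2.imread(f'pics/{n}0.png')[r[0]:r[1],r[2]:r[3]]
    cv2.imwrite(f'pics/{n}Fz.png',cv2.resize(np.hstack([b,a]),None,fx=3.3 if n=='scene' else 2.8,fy=3.3 if n=='scene' else 2.8,interpolation=cv2.INTER_CUBIC))
s=arm.sense();print(s['time'],s['tool_pos'],s['wrist_force'])
```

```text
17.55 [ 0.37441247 -0.3684534   0.21095901] [-0.36285697  0.0713152   0.55403176]
```

View pics/sceneFz.png

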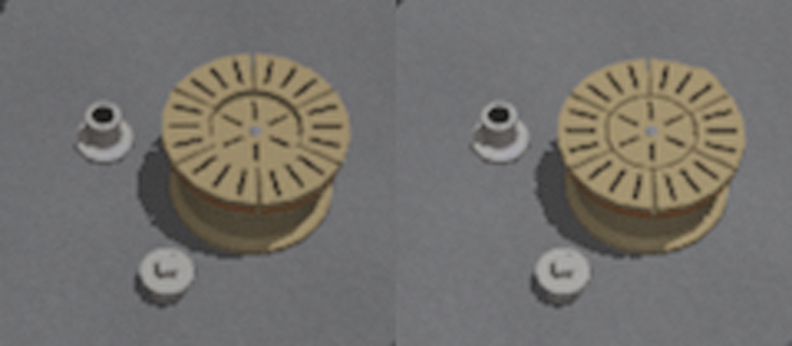

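View pics/topFz.png

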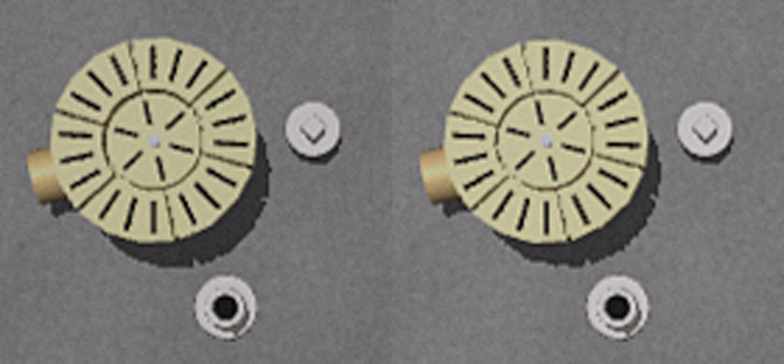

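Run:
```python
from h import *
out=[]
for f,zz in(('scene0',.103),('sceneF',.095)):
    im=cv2.imread(f'pics/{f}.png')[165:240,265:340]
    z=cv2.resize(im,None,fx=5.3,fy=5.3,interpolation=cv2.INTER_CUBIC)
    P=proj('scene',ring(.536,.0865,zz,.092))
    cv2.polylines(z,[np.round((P-[265,165]+.5)*5.3-.5).astype(int)],True,(0,0,255))
    out.append(z)
cv2.imwrite('pics/cmp.png',np.hstack(out))
```

```text
(no output)
```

View pics/cmp.png

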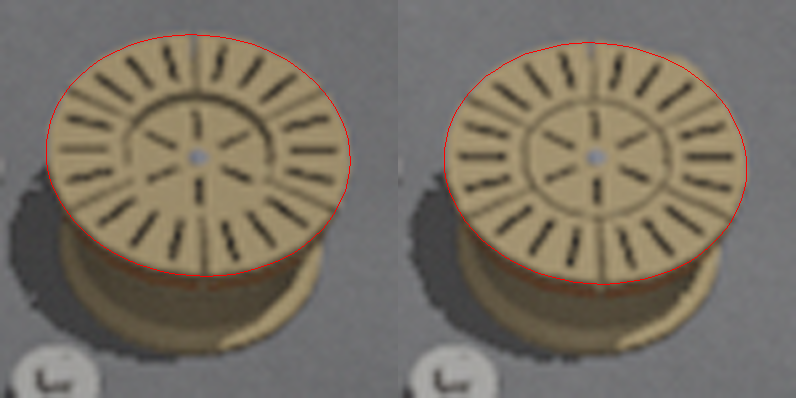

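View pics/topF.png

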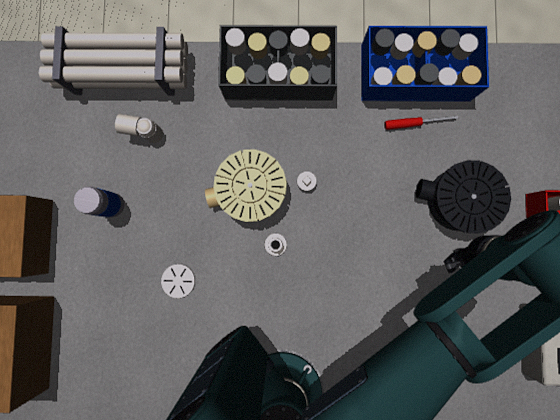

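Run:
```python
from h import *
a=np.radians(104);c=np.array([.536,.0865]);d=np.array([np.cos(a),np.sin(a)])
for r in(.095,.105,.12): print(r,(proj('scene',[[*(c+r*d),.064]])-[265,165])*5.3+[398,0], (proj('scene',[[*(c+.092*d),.095]])-[265,165])*5.3+[398,0])
im=cv2.imread('pics/sceneF.png')[160:205,280:345]
cv2.imwrite('pics/zz.png',cv2.resize(im,None,fx=12,fy=12,interpolation=cv2.INTER_CUBIC))
```

```text
0.095 [[660.26816121  83.93762916]] [[661.98815347  55.92065542]]
0.105 [[667.41707008  73.46118387]] [[661.98815347  55.92065542]]
0.12 [[678.05406994  57.87307816]] [[661.98815347  55.92065542]]
```

View pics/zz.png

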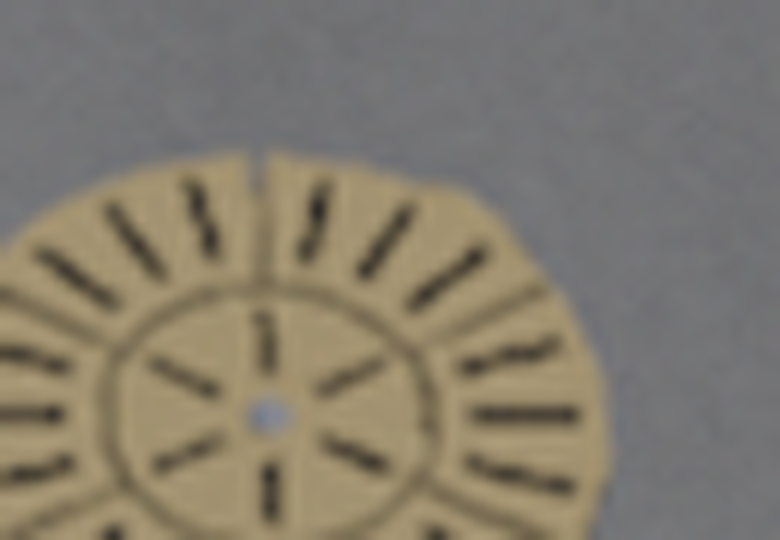

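```bash
python3 -c "
from bench import arm
print(arm.close_job())"
```

```text
the job is handed in; nothing more can be done
None
```

All six sections of the cream drain's cover are pressed shut, and I handed the job in at about 17.6 s with the arm clear at z ≈ 0.21 m. In the last scene and top pictures the rim is level with the centre grille. The drain, plug and nozzle look unmoved against the first pictures, and I saw nothing displaced elsewhere on the counter.

- **Order:** The sections shut in the order 0, 2, 1, 3, 4, 5. The first press on section 1 stopped about 5 mm down and it sprang back. I only noticed over section 2, so I pressed that and then went straight back to section 1.
- **Tip height:** The fingertips met the cover with the reported TCP about 23 mm lower than the stated geometry says (0.080 m instead of 0.103 m). I never found out why, so I used the measured contact height for all the presses.
- **Force:** The highest wrist force I read was about 9 N.
- **Orange band:** A thin orange line still shows under the near edge after closing. The raised step around the grille is gone, and the drawn rim at the shut height of 95 mm matches the picture. I therefore take the line as normal for a shut cover.

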